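# Trim the burner's gas regulator with a screwdriver

## Robot

A 6-joint arm with a two-finger parallel gripper is mounted at the origin on the work surface. World frame = base frame: x ahead of the robot, y to its left, z up, the work surface at z = 0. Lengths are in m, angles in rad, forces in N, time in s.
With the tool pointing down it reaches from about 0.325 to 0.75 m from the base axis. Payload 7.6 kg.
Tool frame: the origin (TCP) lies on the centre line of the jaws, within the pads' length; the fingertips stand 17 mm ahead of it and the grasp point (between the pads) lies 2 mm behind it (bot.tip_reach is the z of the fingertips in the tool frame, in m); z points along the fingers, y is the direction in which the jaws open and shut (so a half turn about z gives the same grasp; the last joint's range is limited). The gripper opens to 85 mm and grips with 20 to 120 N. Pads are 22 mm wide; open, the fingers measure 114 mm over their backs; the gripper's body (76 mm by 85 mm) begins 54 mm behind the grasp point. The pads swing forward as they close: fully open they stand 13 mm farther back than shut.
Start: joints at [-1.379, 0.052, 1.401, -0, 1.689, -0.07], TCP at [0.136, -0.507, 0.248] pointing down, gripper open.
Joint ranges: [-2.9, 2.9], [-0.91, 2.17], [0.12, 2.37], [-1.06, 4.2], [0.26, 2.73], [-2.93, 2.93]. Speed limits (rad/s): [2.57, 2.57, 3.01, 3.14, 3.14, 3.14].

## Interface

Orientations are given as a rotation vector (axis times angle).
In Python, from rig import bot gives the robot as it stands.
- The arm moves only by the tool step_arm, never from a script. Its argument "steps" is a list of rows, each an object of numbers: "dx", "dy", "dz": the shift along the tool's x, y, z in mm; "roll": the turn about the tool's z in rad. In form: [{"dx": .., "dy": .., "dz": .., "roll": ..}, ...]. A call has 1 to 20 rows; each row is the pose to reach, as a shift and turn from the pose commanded when the call began, along the tool's axes at that moment; what a row does not reach only later rows make up. A row lasts 1/8 s, in which the tool goes at most 62.5 mm and 10.7 degrees, less where a joint would pass 70% of its speed; a pose out of reach is approached as far as the arm can. A call with a gripper value outside its range is refused whole. "hand" is the opening, from 0 (shut) to 1 (fully open), set as the call begins (left out, the last holds). The fingers move at their own pace and stop on an object; "force" is the grip in N (left out, the last holds). Time passes only in rows, so rows that repeat a pose let the fingers close. It gives the time, the measured TCP pose, the force and the opening at its end, in the units of the state.
- bot.get_obs(): the state, without advancing time (a new reading comes with each control period).
- bot.get_image(name): name is "scene" or "top" or "wrist"; returns a dict with "pixels" (480x640x3 uint8, blue, green, red), "depth" (480x640 float32, m along the optical axis (not along the pixel's ray), 0 where there is no reading), "vfov" (degrees; the focal length in pixels is half the picture's height over the tangent of half this angle, whatever the lens; pixels are square), "cx", "cy" (the principal point, pixels), "R" (3x3) and "t" (3): a world point X has camera coordinates R X + t. Camera axes: x right, y down, z forward; pixel columns grow to the right and rows downward; lengths in m; the calibration is good to about 2 mm. A picture is of the moment at which its call begins.
- bot.close_job(): hands the job in, once; it reports no verdict.
The state is a dict: "t": time; "q": joint angles; "qvel": joint speeds; "tau": joint torques, N m; "eef_pos": TCP position; "orientation": TCP orientation; "ft_force": force on the tool from outside, world axes, zero at the start; "torque": the same for the moment, N m; "width": finger opening in m.
Only numpy, scipy, OpenCV 4.12 (cv2) and the standard library are available. Lean on these libraries where they do the work, as an engineer would, in place of code of your own. Each camera call takes 0.05 s, during which the arm holds its last target. There are 200 camera calls.

## Task

The burner is starved of gas: lift the loose red cap off the top of the regulator and set it down gently in the round steel parts dish. Then take the big flat screwdriver with the yellow handle out of the blue tool block, press its blade into the slot of the brass adjusting screw that was under the cap and, keeping it pressed in, turn the screw clockwise until the gauge's needle stands in the green, never letting it run into the red. Finally stand the screwdriver upright in the tool block again, all the way down, and leave the cap in the dish (it stays off for the leak test) and everything else where it was.

Things in the scene. Friction and masses are not known exactly. Their poses are not given: they have to be found in the camera images.
- gas_line: Fixed gas pipe, 380 mm along its own y, 75 mm high; origin on the worktop under the regulator's axis, z up. Brass ball valve with red lever at y = -120 mm (top 111 mm high). Grey regulator in the middle: casing 110 mm across up to 103 mm, a cone, then an upright round tower, outer diameter 44 mm, bore 36 mm, rim 152 mm high. Gauge (80 mm, dial up, top 127 mm high) at y = +128 mm.
- tower_rim (a point): Centre of the tower's open rim, 152 mm above the worktop; the cap covers it at the start. x, y, z parallel to the gas line's.
- cap_center (a point): Centre of the loose red cap: upright cup turned mouth-down, outer diameter 52 mm, 20 mm high (10 mm above and below this point), 25 g nominal, top plate 5 mm thick; its 15 mm skirt hangs round the tower with 1.5 mm play, so it lifts straight up off.
- dish: Fixed round steel parts dish with a dark mat inside; 150 mm across its rim, inner floor about 118 mm across, 22 mm high. Origin at the centre of its underside.
- dish_floor (a point): Centre of the dish's inner floor, 4 mm above the worktop.
- tool_block: Fixed blue tool block, 56 x 168 x 80 mm (x, y, z), origin at the centre of its underside, with three upright 18 mm through holes in a row along its y.
- tool_block_hole0 (a point): Mouth of the hole at y = -56 mm of the block, at its top (80 mm high); holds the small green screwdriver.
- tool_block_hole1 (a point): Mouth of the middle hole, empty at the start.
- tool_block_hole2 (a point): Mouth of the hole at y = +56 mm; holds the big yellow screwdriver at the start. Hole mouths have a 3 mm bevel.
- driver_grip (a point): Big flat screwdriver, upright, 155 mm, 100 g: middle of its yellow handle, a rounded square 26 x 26 mm, 80 mm long, faces square to its x and y. Below it a black collar 30 mm across, underside 45 mm below this point (it rests on the block's top), then an 8 mm shaft and the blade, tip 115 mm below this point; blade 12 mm wide along x, 2 mm thick along y. z points up from tip to handle.
- driver_tip (a point): Middle of the end of the big screwdriver's blade, axes as for driver_grip.
- screw_slot (a point): Centre of the slot's floor in the adjusting screw, on the tower's axis, z up. Brass head 33 mm across, its face 6 mm above this point and 7 to 10 mm below the tower's rim. The slot runs right across the head along this point's x (turns with the screw; a half turn gives the same slot): 4 mm wide, 6 mm deep, the upper 3.5 mm flared steeply to 7 mm.
- adjuster (a joint): Turn of the adjusting screw, rad; grows as it is turned clockwise seen from above; mechanical stops at 0 and 5.4. Friction about 0.12 N m, stays where it is left. It sinks 0.64 mm per rad as it is turned clockwise. Only the screwdriver fits it; play of the blade in the slot is about 0.17 rad either way.
- needle (a joint): Angle of the gauge's black needle from the zero mark, rad, clockwise seen from above: always 0.8 times the screw's turn. Full scale is 4.32. The green sector reaches from 2.40 to 2.90, the red one from 3.15 to 4.32. At the start it stands at 0.7 to 1.3.
- gauge_dial (a point): Centre of the gauge's dial (white, 74 mm, facing up, black ticks). Green sector and red sector as under the needle; with x, y of the gas line, the zero mark lies at -0.98 rad anticlockwise from +x, seen from above, and the scale runs clockwise from there.
- small_driver: Bystander: small cross-head screwdriver, green handle 18 mm square, 135 mm long, standing in the block; origin at its tip. Leave it.
- wrench: Bystander: steel wrench, 180 mm long, 8 mm thick, lying on the worktop; origin at the centre of its underside.
- spray_bottle: Bystander: white spray bottle with red head, 72 mm across, 192 mm high; origin under its centre.
- tub: Bystander: white tub with red lid, 90 mm across, 78 mm high; origin under its centre.
- union_nut: Bystander: brass union nut lying on the worktop, 34 mm across, 18 mm high; origin under its centre.

How it is judged:
On the way, in this order (a step that is already met when the one before it is completed fails the run):
1. the red cap is off the regulator, in the dish and let go (horizontal distance between cap_center and dish_floor below 0.048 m and height (world z) of cap_center below 0.024 m and linear speed of cap below 0.03 m/s and contact force between the fingers and cap below 0.1 N), for 0.2 s.
2. the big screwdriver's blade is down in the slot of the adjusting screw and pressed on it (z of driver_tip in the frame of screw_slot below 0.002 m and horizontal distance between driver_tip and screw_slot below 0.012 m and angle between driver_tip's own z axis and vertical below 0.2 rad and contact force between driver and gas_line above 2 N), for 0.1 s.
3. the needle is in the green with the blade still seated in the slot (z of driver_tip in the frame of screw_slot below 0.002 m and horizontal distance between driver_tip and screw_slot below 0.012 m and angle between driver_tip's own z axis and vertical below 0.2 rad and value of joint needle between 2.4 and 2.9 rad), for 0.2 s.
At the end, for the whole second after the job is handed in: Cap let go in the dish (centre within 48 mm of the dish's, under 24 mm above the worktop); needle in the green (2.40 to 2.90 rad); big screwdriver let go, at rest and upright (0.15 rad) in a free hole of the block (tip within 12 mm of its axis, under 20 mm above the worktop) (all of step 1 and value of joint needle between 2.4 and 2.9 rad and angle between driver_tip's own z axis and vertical below 0.15 rad and z of driver_tip in the frame of tool_block below 0.02 m and linear speed of driver below 0.03 m/s and (horizontal distance between driver_tip and tool_block_hole1 below 0.012 m or horizontal distance between driver_tip and tool_block_hole2 below 0.012 m) and contact force between the fingers and driver below 0.1 N); the robot touches nothing.
It fails at once if the needle runs into the red (value of joint needle above 3.15 rad).
It fails at once if the cap is dropped or thrown (loose and faster than 0.7 m/s, a fall of 25 mm) (linear speed of cap above 0.7 m/s and contact force between the fingers and cap below 0.1 N).
It fails at once if one of the bystanders (small screwdriver, wrench, spray bottle, tub, brass nut) is moved more than 30 mm (distance of any of small_driver, wrench, spray_bottle, tub, union_nut from where it was at the start of the episode above 0.03 m).
It also fails if it takes over 64 s, if anything falls off the work surface, if the arm or the gripper's body presses on something with over 40 N, if the wrist force passes 120 N, or if a joint passes its speed limit or range.

## Working session

There is one attempt and no reset: what is moved stays moved. The work goes in short steps, Python scripts to look and compute and a tool call to move; the robot and the scene stay as the last step left them, time stands still between calls to the robot, and variables do not carry over. Pictures are saved under pics/ and viewed, about 8 in all and at most 12, crops included, and the job is handed in when it is done.

Besides the shell and the picture viewer there is one more tool, called after "Call:" in YAML: its name, and indented under it one key for each argument. step_arm: Moves the arm, as the interface text tells. Its arguments: {"type":"object","properties":{"steps":{"type":"array"},"hand":{"type":"number"},"force":{"type":"number"}},"required":["steps"]}

```bash
mkdir -p pics; ls; cat > h.py <<'E'
import numpy as np, cv2
from rig import bot
from scipy.spatial.transform import Rotation as Ro
def cam(n):
    d=bot.get_image(n); h=d["pixels"].shape[0]; d["f"]=h/2/np.tan(np.radians(d["vfov"])/2); d["R"]=np.array(d["R"]); d["t"]=np.array(d["t"]); return d
def ray(d,u,v,z):
    r=d["R"].T@np.array([(u-d["cx"])/d["f"],(v-d["cy"])/d["f"],1.]); c=-d["R"].T@d["t"]
    return c+r*(z-c[2])/r[2]
def pt(d,u,v):
    Z=d["depth"][int(v),int(u)]
    return d["R"].T@(np.array([(u-d["cx"])/d["f"]*Z,(v-d["cy"])/d["f"]*Z,Z])-d["t"])
def cloud(d):
    v,u=np.mgrid[:480,:640]; Z=d["depth"]
    P=np.stack([(u-d["cx"])/d["f"]*Z,(v-d["cy"])/d["f"]*Z,Z],-1)
    return (P-d["t"])@d["R"]
def proj(d,X):
    c=d["R"]@np.array(X)+d["t"]; return d["f"]*c[0]/c[2]+d["cx"],d["f"]*c[1]/c[2]+d["cy"]
def blobs(mask,amin=50):
    n,l,s,c=cv2.connectedComponentsWithStats(mask.astype(np.uint8)); return [(i,s[i],c[i]) for i in range(1,n) if s[i,4]>=amin],l
E
python3 - <<'E'
from h import *
for n in ("top","scene"):
    d=cam(n); cv2.imwrite(f"pics/{n}0.png",d["pixels"]); np.savez(f"{n}0.npz",**d); print(n,d["f"],-d["R"].T@d["t"],d["R"][2])
o=bot.get_obs(); print(o, bot.tip_reach); print(Ro.from_rotvec(o["orientation"]).as_matrix())
E
```

```text
pics
top 447.2960027340566 [ 0.48976855 -0.01874909  1.07947313] [ 0.05609123  0.03571749 -0.99778657]
scene 439.1893448915811 [0.74828289 0.38459315 0.79398506] [-0.24858505 -0.47502739 -0.84412941]
{'t': 0.1, 'q': array([-1.37931638e+00,  5.27821594e-02,  1.40159910e+00, -1.35919166e-05,
        1.68864449e+00, -7.03097823e-02]), 'qvel': array([-0.00028218, -0.0011534 , -0.00200048, -0.00059379, -0.00117435,
        0.0002649 ]), 'tau': array([ 5.30684811e-04, -3.82578671e+01, -3.60986996e+01, -1.85430808e-04,
        4.68524333e-03, -2.06971481e-05]), 'eef_pos': array([ 0.13584141, -0.50686386,  0.24756443]), 'orientation': array([-3.11330078e+00, -4.09856014e-01,  1.57393046e-04]), 'ft_force': array([-0.62458688, -0.44251639, -0.00250544]), 'torque': array([ 0.04049425, -0.05305653,  0.0153753 ]), 'width': 0.08552286211903014} 0.017
[[ 9.65928749e-01  2.58807978e-01 -2.85986152e-04]
 [ 2.58808122e-01 -9.65927732e-01  1.40433459e-03]
 [ 8.72110406e-05 -1.43050269e-03 -9.99998973e-01]]
```

View pics/top0.png

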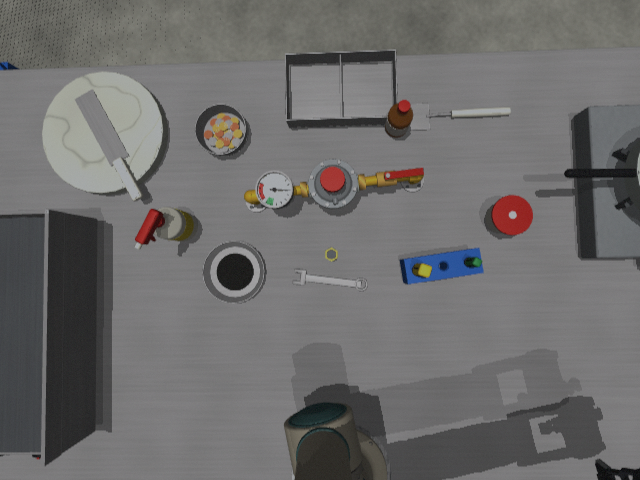

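View pics/scene0.png

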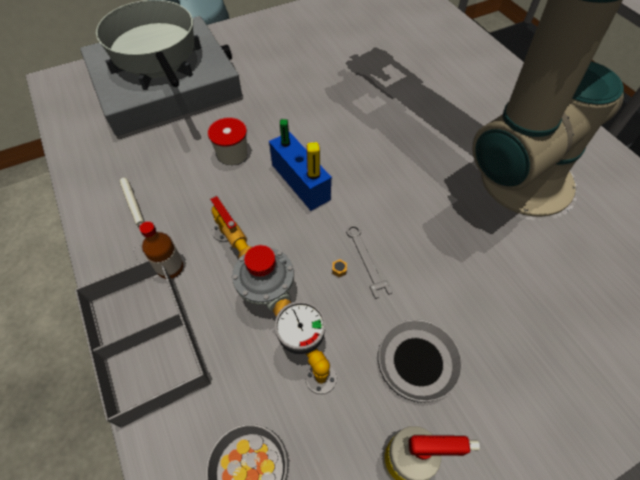

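The top view shows the cap at (333,179), dish (235,272), yellow driver (424,270), green driver (474,262), the empty hole (444,266) and the gauge (274,189). The scene view agrees with that layout.

```bash
python3 - <<'E'
from h import *
for n in ("top","scene"):
    d=dict(np.load(f"{n}0.npz")); im=d["pixels"]; hsv=cv2.cvtColor(im,cv2.COLOR_BGR2HSV); H,S,V=cv2.split(hsv); C=cloud(d)
    d={k:(v if v.ndim else float(v)) for k,v in d.items()}
    for nm,m in (("red",((H<8)|(H>172))&(S>150)&(V>90)),("yellow",(H>22)&(H<34)&(S>150)&(V>120)),("blue",(H>105)&(H<125)&(S>130)),("green",(H>50)&(H<80)&(S>120)),("black",(V<25))):
        b,l=blobs(m,40)
        for i,s,c in b:
            q=C[l==i]; q=q[q[:,2]>-.01]
            if len(q)==0: continue
            zt=np.percentile(q[:,2],90); top=q[q[:,2]>zt-.006]
            print(n,nm,s[4],c.round(1),"zt",zt.round(4),"mid",((top.min(0)+top.max(0))/2).round(4),"size",np.ptp(top,axis=0).round(4))
    # tops by height
    if n=="top":
        for nm,(u,v) in dict(cap=(333,179),drv=(424,270),dish=(235,272),block=(443,258),dial=(270,195),hole1=(444,266)).items(): print(nm,pt(d,u,v).round(4))
        m=((H>105)&(H<125)&(S>130)&(abs(C[...,2]-.08)<.006)); q=C[m][:,:2]; r=cv2.minAreaRect((q*1000).astype(np.float32)); print("block rect",r)
        y=(H>22)&(H<34)&(S>150)&(V>120)&(C[...,2]>.155)&(C[...,1]<-.1); r=cv2.minAreaRect((C[y][:,:2]*1000).astype(np.float32)); print("yel rect",r,y.sum())
        m=(C[...,2]>.015)&(C[...,2]<.03)&(np.hypot(C[...,0]-C[272,235,0],C[...,1]-C[272,235,1])<.09); q=C[m]; (c,r)=cv2.minEnclosingCircle((q[:,:2]*1000).astype(np.float32)); print("dish",c,r,q[:,2].max())
E
```

```text
top red 110 [403.7 105.6] zt 0.1517 mid [ 0.8159 -0.1517  0.1508] size [0.025  0.0234 0.0093]
top red 470 [332.  178.9] zt 0.1592 mid [0.6622 0.0024 0.1575] size [0.0504 0.0503 0.0085]
top red 237 [405.2 173.3] zt 0.1132 mid [ 0.5899 -0.1066  0.5934] size [0.2003 0.1758 0.9721]
top red 41 [260.9 191.1] zt 0.1224 mid [0.6474 0.1571 0.1209] size [0.0312 0.0114 0.0082]
top red 1190 [511.9 214.8] zt 0.0805 mid [ 0.5592 -0.2284  0.577 ] size [0.1388 0.4193 1.0049]
top red 330 [146.5 225.8] zt 0.1939 mid [0.5708 0.3793 0.1924] size [0.0687 0.0478 0.0083]
top yellow 131 [424.3 270. ] zt 0.167 mid [ 0.4699 -0.1814  0.1654] size [0.0245 0.0265 0.0078]
top blue 1639 [441.2 265.5] zt 0.0826 mid [ 0.477  -0.1707  0.578 ] size [0.0742 0.3038 1.0029]
top green 95 [474.1 261.9] zt 0.146 mid [ 0.4838 -0.2919  0.1442] size [0.0166 0.0196 0.0082]
top black 153 [602.8 473. ] zt 0.309 mid [ 0.1259 -0.4386  0.3092] size [0.0065 0.0147 0.0124]
top black 135 [628.3 472.4] zt 0.3295 mid [ 0.1402 -0.4764  0.3284] size [0.0115 0.0129 0.0096]
cap [6.623e-01 2.000e-04 1.574e-01]
drv [ 0.4699 -0.1803  0.1643]
di
[... 2086 characters left out ...]
-0.7142  0.1063] size [0.0098 0.0097 0.0099]
scene black 97 [184.9  69.1] zt 0.1081 mid [ 0.6086 -0.6229  0.1095] size [0.0181 0.0179 0.014 ]
scene black 71 [589.4  77. ] zt 0.2924 mid [0.0148 0.0041 0.2912] size [0.0351 0.0226 0.0038]
scene black 82 [145.4  81.1] zt 0.1078 mid [ 0.7138 -0.6249  0.107 ] size [0.0162 0.0232 0.0099]
scene black 70 [511.6 124.2] zt 0.2796 mid [0.4702 0.1928 0.5338] size [0.5561 0.3836 0.5203]
scene black 511 [632.1 133.1] zt 0.794 mid [0.7483 0.3846 0.794 ] size [0. 0. 0.]
scene black 1242 [496.7 164. ] zt 0.2256 mid [0.4706 0.1859 0.5068] size [0.5554 0.3973 0.5743]
scene black 1644 [418.1 361.8] zt 0.0069 mid [0.5916 0.294  0.3975] size [0.3134 0.1811 0.793 ]
```

```bash
cat >> h.py <<'E'
def shift(X,yaw=None,o=None):
    o=o or bot.get_obs(); M=Ro.from_rotvec(o["orientation"]).as_matrix(); d=M.T@(np.array(X)-o["eef_pos"])*1000
    y=np.arctan2(M[1,0],M[0,0]); print("t",round(o["t"],2),"tcp",o["eef_pos"].round(4),"yaw",y.round(4),"q",o["q"].round(3),"w",round(o["width"],4),"F",o["ft_force"].round(1)); print("shift",d.round(1),"roll",None if yaw is None else round((y-yaw+np.pi)%(2*np.pi)-np.pi,4))
E
python3 -c "
from h import *
shift([.662,.0022,.235])"
```

```text
t 0.1 tcp [ 0.1358 -0.5069  0.2476] yaw 0.2618 q [-1.379  0.053  1.402 -0.     1.689 -0.07 ] w 0.0855 F [-0.6 -0.4 -0. ]
shift [ 640.  -355.5   13.1] roll None
```

Call:
step_arm:
  steps:
    - {"dx": 640, "dy": -355.5, "dz": 10}
    - {"dx": 640, "dy": -355.5, "dz": 10}
    - {"dx": 640, "dy": -355.5, "dz": 10}
    - {"dx": 640, "dy": -355.5, "dz": 10}
    - {"dx": 640, "dy": -355.5, "dz": 10}
    - {"dx": 640, "dy": -355.5, "dz": 10}
    - {"dx": 640, "dy": -355.5, "dz": 10}
    - {"dx": 640, "dy": -355.5, "dz": 10}
    - {"dx": 640, "dy": -355.5, "dz": 10}
    - {"dx": 640, "dy": -355.5, "dz": 10}
    - {"dx": 640, "dy": -355.5, "dz": 10}
    - {"dx": 640, "dy": -355.5, "dz": 10}
    - {"dx": 640, "dy": -355.5, "dz": 10}
    - {"dx": 640, "dy": -355.5, "dz": 10}
    - {"dx": 640, "dy": -355.5, "dz": 10}
  hand: 1.0
  force: 30

```text
invalid input
```

```bash
python3 - <<'E'
from h import *
d=cam("wrist"); cv2.imwrite("pics/w1.png",d["pixels"]); np.savez("w1.npz",**d)
c=-d["R"].T@d["t"]; print("cam",c,d["R"],d["f"])
H,S,V=cv2.split(cv2.cvtColor(d["pixels"],cv2.COLOR_BGR2HSV)); C=cloud(d)
b,l=blobs(((H<8)|(H>172))&(S>130)&(V>70),200)
for i,s,cc in b:
    q=C[l==i]; zt=np.percentile(q[:,2],90); top=q[abs(q[:,2]-zt)<.003]; (c2,r)=cv2.minEnclosingCircle((top[:,:2]*1000).astype(np.float32)); print(s,cc,zt,c2,r)
shift([.662,.0022,.155])
E
```

```text
cam [ 0.21550953 -0.48516196  0.37262632] [[ 0.2590379  -0.96586618 -0.00137451]
 [-0.91402997 -0.24559527  0.3228501 ]
 [-0.31216757 -0.08237407 -0.94644911]] 415.2215542879211
t 0.15 tcp [ 0.1359 -0.5069  0.2477] yaw 0.2618 q [-1.379  0.053  1.402  0.     1.689 -0.07 ] w 0.0854 F [ 0.2  0.4 -0.1]
shift [ 639.9 -355.4   93.1] roll None
```

View pics/w1.png

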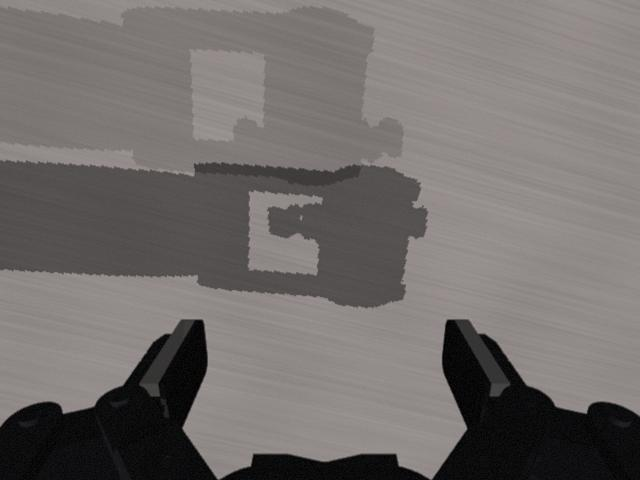

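The arm did not move: the call was refused as invalid, probably because "roll" was missing. The picture shows only bare worktop between the open fingers.

Call:
step_arm:
  steps:
    - {"dx": 640, "dy": -355.5, "dz": 10, "roll": 0}
    - {"dx": 640, "dy": -355.5, "dz": 10, "roll": 0}
    - {"dx": 640, "dy": -355.5, "dz": 10, "roll": 0}
    - {"dx": 640, "dy": -355.5, "dz": 10, "roll": 0}
    - {"dx": 640, "dy": -355.5, "dz": 10, "roll": 0}
    - {"dx": 640, "dy": -355.5, "dz": 10, "roll": 0}
    - {"dx": 640, "dy": -355.5, "dz": 10, "roll": 0}
    - {"dx": 640, "dy": -355.5, "dz": 10, "roll": 0}
    - {"dx": 640, "dy": -355.5, "dz": 10, "roll": 0}
    - {"dx": 640, "dy": -355.5, "dz": 10, "roll": 0}
    - {"dx": 640, "dy": -355.5, "dz": 10, "roll": 0}
    - {"dx": 640, "dy": -355.5, "dz": 10, "roll": 0}
    - {"dx": 640, "dy": -355.5, "dz": 10, "roll": 0}
    - {"dx": 640, "dy": -355.5, "dz": 10, "roll": 0}
    - {"dx": 640, "dy": -355.5, "dz": 10, "roll": 0}
  hand: 1
  force: 30

```text
t: 2.02
eef_pos: [0.6616, 0.0008, 0.2389]
orientation: [3.115, 0.408, 0.001]
ft_force: [-1.0, -0.5, -0.9]
width: 0.0855
```

```bash
python3 - <<'E'
from h import *
d=cam("wrist"); cv2.imwrite("pics/w1.png",d["pixels"]); np.savez("w1.npz",**d)
H,S,V=cv2.split(cv2.cvtColor(d["pixels"],cv2.COLOR_BGR2HSV)); C=cloud(d)
b,l=blobs(((H<8)|(H>172))&(S>130)&(V>70),200)
for i,s,cc in b:
    q=C[l==i]; zt=np.percentile(q[:,2],90); top=q[abs(q[:,2]-zt)<.003]; (c2,r)=cv2.minEnclosingCircle((top[:,:2]*1000).astype(np.float32)); print(s,cc,zt,c2,r)
shift([.662,.0022,.155])
E
```

```text
[ 56 162  22  60 774] [ 65.84108527 190.61369509] 0.12042853716897359 (648.5657958984375, 158.24685668945312) 18.408369064331055
[ 276  196   97   99 7104] [324.11683559 247.0777027 ] 0.15721554330427848 (665.8817749023438, 2.5625998973846436) 26.065954208374023
[ 493  240  130   40 2637] [560.43913538 260.25142207] 0.11119942425711342 (682.5096435546875, -152.4232177734375) 43.35807418823242
t 2.08 tcp [0.6617 0.0008 0.239 ] yaw 0.2604 q [-0.054  0.45   0.953 -0.     1.738  1.256] w 0.0859 F [-0.2  0.3  0.5]
shift [ 0.6 -1.3 84. ] roll None
```

Call:
step_arm:
  steps:
    - {"dx": 2.6, "dy": -1, "dz": 50, "roll": 0}
    - {"dx": 2.6, "dy": -1, "dz": 84, "roll": 0}
    - {"dx": 2.6, "dy": -1, "dz": 84, "roll": 0}
    - {"dx": 2.6, "dy": -1, "dz": 84, "roll": 0}

```text
t: 2.58
eef_pos: [0.665, 0.003, 0.1569]
orientation: [3.114, 0.409, 0.005]
ft_force: [-0.2, 0.5, -0.0]
width: 0.0856
```

Call:
step_arm:
  steps:
    - {"dx": 0, "dy": 0, "dz": 0, "roll": 0}
    - {"dx": 0, "dy": 0, "dz": 0, "roll": 0}
    - {"dx": 0, "dy": 0, "dz": 0, "roll": 0}
    - {"dx": 0, "dy": 0, "dz": 0, "roll": 0}
    - {"dx": 0, "dy": 0, "dz": 0, "roll": 0}
  hand: 0
  force: 30

```text
t: 3.2
eef_pos: [0.665, 0.0031, 0.1563]
orientation: [3.113, 0.409, 0.005]
ft_force: [-0.2, -1.9, 5.7]
width: 0.0508
```

Call:
step_arm:
  steps:
    - {"dx": 0, "dy": 0, "dz": -20, "roll": 0}
    - {"dx": 0, "dy": 0, "dz": -50, "roll": 0}
    - {"dx": 0, "dy": 0, "dz": -50, "roll": 0}

```text
t: 3.58
eef_pos: [0.6654, 0.0037, 0.208]
orientation: [3.114, 0.41, 0.009]
ft_force: [0.3, 0.9, -0.8]
width: 0.0508
```

```bash
python3 - <<'E'
from h import *
d=cam("wrist"); cv2.imwrite("pics/w2.png",d["pixels"]); np.savez("w2.npz",**d)
shift([.471,.246,.08])
shift([.471,.246,.026])
E
```

```text
t 3.62 tcp [0.6648 0.0037 0.2057] yaw 0.2619 q [-0.05   0.465  0.999  0.     1.675  1.259] w 0.0508 F [-0.1 -0.1 -1.4]
shift [-124.7 -284.3  125.3] roll None
t 3.62 tcp [0.6648 0.0037 0.2057] yaw 0.2619 q [-0.05   0.465  0.999  0.     1.675  1.259] w 0.0508 F [-0.1 -0.1 -1.4]
shift [-124.8 -284.3  179.3] roll None
```

View pics/w2.png

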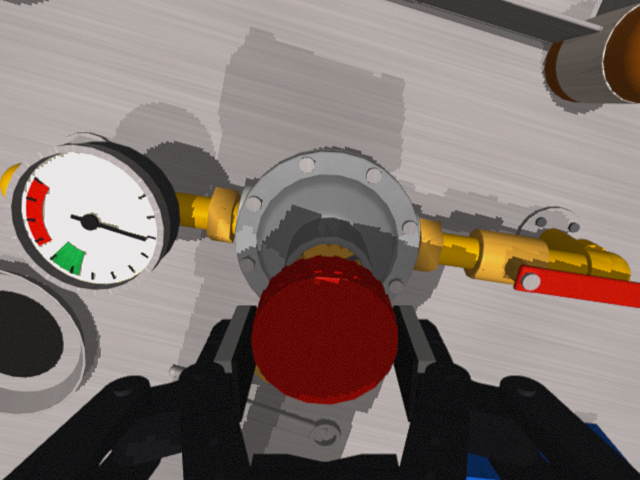

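The picture shows the cap held between the fingers at (325,335), the tower uncovered behind it and the gauge at (90,222). Next I go over the dish.

Call:
step_arm:
  steps:
    - {"dx": -25, "dy": -57, "dz": 0, "roll": 0}
    - {"dx": -50, "dy": -114, "dz": 0, "roll": 0}
    - {"dx": -75, "dy": -171, "dz": 20, "roll": 0}
    - {"dx": -100, "dy": -228, "dz": 60, "roll": 0}
    - {"dx": -125, "dy": -284, "dz": 110, "roll": 0}
    - {"dx": -125, "dy": -284, "dz": 140, "roll": 0}
    - {"dx": -125, "dy": -284, "dz": 160, "roll": 0}
    - {"dx": -125, "dy": -284, "dz": 170, "roll": 0}
    - {"dx": -125, "dy": -284, "dz": 174, "roll": 0}
    - {"dx": -125, "dy": -284, "dz": 174, "roll": 0}

```text
t: 4.88
eef_pos: [0.4706, 0.2453, 0.0308]
orientation: [-3.115, -0.409, -0.001]
ft_force: [0.7, -1.0, 0.5]
width: 0.0508
```

Call:
step_arm:
  steps:
    - {"dx": 0, "dy": 0, "dz": 2.5, "roll": 0}
    - {"dx": 0, "dy": 0, "dz": 5, "roll": 0}
    - {"dx": 0, "dy": 0, "dz": 6.5, "roll": 0}
    - {"dx": 0, "dy": 0, "dz": 6.5, "roll": 0}

```text
t: 5.38
eef_pos: [0.47, 0.2455, 0.0237]
orientation: [3.115, 0.41, -0.0]
ft_force: [-0.9, -0.0, -0.4]
width: 0.0506
```

Call:
step_arm:
  steps:
    - {"dx": 0, "dy": 0, "dz": 0.5, "roll": 0}
    - {"dx": 0, "dy": 0, "dz": 0.5, "roll": 0}
    - {"dx": 0, "dy": 0, "dz": 0.5, "roll": 0}
    - {"dx": 0, "dy": 0, "dz": 0.5, "roll": 0}
  hand: 0.8

```text
t: 5.88
eef_pos: [0.4701, 0.2455, 0.0233]
orientation: [3.115, 0.41, -0.0]
ft_force: [0.5, -0.2, 0.4]
width: 0.0683
```

```bash
python3 - <<'E'
from h import *
shift([.470,-.181,.24],0.13)
E
```

```text
t 5.88 tcp [0.4701 0.2455 0.0233] yaw 0.2617 q [ 0.412  0.268  1.63  -0.     1.244  1.721] w 0.0683 F [ 0.5 -0.2  0.4]
shift [-110.5  412.  -216.7] roll 0.1317
```

Call:
step_arm:
  steps:
    - {"dx": 0, "dy": 0, "dz": -30, "roll": 0}
    - {"dx": 0, "dy": 0, "dz": -90, "roll": 0}
    - {"dx": 0, "dy": 0, "dz": -150, "roll": 0}
    - {"dx": 25, "dy": 40, "dz": -190, "roll": 0}
    - {"dx": 125, "dy": 285, "dz": -217, "roll": 0}
    - {"dx": 125, "dy": 285, "dz": -217, "roll": 0}
    - {"dx": 125, "dy": 285, "dz": -217, "roll": 0}
    - {"dx": 125, "dy": 285, "dz": -217, "roll": 0}
    - {"dx": 125, "dy": 285, "dz": -217, "roll": 0}
    - {"dx": 125, "dy": 285, "dz": -217, "roll": 0}
    - {"dx": 125, "dy": 285, "dz": -217, "roll": 0}
  hand: 1

```text
t: 7.25
eef_pos: [0.6642, 0.0035, 0.2402]
orientation: [-3.114, -0.412, 0.001]
ft_force: [-1.0, -0.0, -0.3]
width: 0.0852
```

```bash
python3 - <<'E'
from h import *
d=cam("wrist"); np.savez("w3.npz",**d)
t=cam("top"); np.savez("t3.npz",**t)
H,S,V=cv2.split(cv2.cvtColor(t["pixels"],cv2.COLOR_BGR2HSV)); C=cloud(t)
m=((H<8)|(H>172))&(S>130)&(V>70)&(np.hypot(C[...,0]-.471,C[...,1]-.246)<.09); q=C[m]; print("cap",m.sum(),q.mean(0),np.ptp(q,axis=0), q[:,2].max())
C=cloud(d)
u,v=proj(d,[.664,.0025,.152]); print(u,v)
u,v=int(u),int(v); a=d["pixels"][v-75:v+75,u-100:u+100]; a=cv2.resize(a,None,fx=3,fy=3,interpolation=cv2.INTER_CUBIC)
du,dv=proj(d,[.655,.13,.127]); print(du,dv); b=d["pixels"][max(0,int(dv)-90):int(dv)+90,0:220]; b=cv2.resize(b,None,fx=.9,fy=.9)
cv2.imwrite("pics/w3.png",a); 
z=C[...,2]; m=(z>.146)&(z<.158)&(np.hypot(C[...,0]-.664,C[...,1]-.0025)<.04); (c,r)=cv2.minEnclosingCircle((C[m][:,:2]*1000).astype(np.float32)); print("rim",m.sum(),c,r)
shift([.470,-.181,.24],0.13)
E
```

```text
cap 392 [0.46854582 0.24606316 0.02321793] [0.05238638 0.05699377 0.0289023 ] 0.029580239236337173
327.0380876195129 255.40618491824648
113.7343689306712 201.20577749088972
rim 1848 (666.0433959960938, 2.46700382232666) 21.887046813964844
t 7.35 tcp [0.6642 0.0038 0.2405] yaw 0.2633 q [-0.05   0.458  0.94   0.     1.744  1.258] w 0.0852 F [ 0.2 -0.3  0.4]
shift [-235.6  127.9    0.5] roll 0.1333
```

View pics/w3.png

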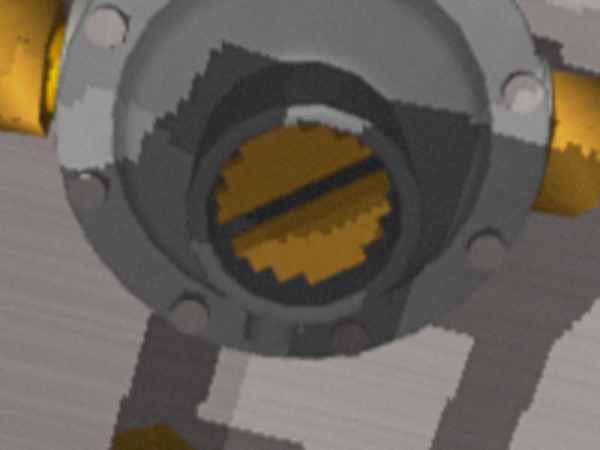

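The crop shows the brass screw in the tower, with its dark slot running from about (225,232) to (375,162).

```bash
python3 - <<'E'
from h import *
d=dict(np.load("w3.npz")); d={k:(v if v.ndim else float(v)) for k,v in d.items()}
u0,v0=327.04,255.41
p=[ray(d,int(u0)-100+a/3,int(v0)-75+b/3,.140) for a,b in ((225,232),(375,162))]
print([x.round(4) for x in p],"ang",np.arctan2(*(p[1]-p[0])[[1,0]]))
H,S,V=cv2.split(cv2.cvtColor(d["pixels"],cv2.COLOR_BGR2HSV)); C=cloud(d)
v,u=np.mgrid[:480,:640]
P=np.array([[ray(d,x,y,.1435)[:2] for x in range(270,380)] for y in range(210,310)])
Vs=V[210:310,270:380]; Ss=S[210:310,270:380]; 
r=np.hypot(P[...,0]-.666,P[...,1]-.0025)
m=(r<.0135)&(Vs<55); b,l=blobs(m,15)
for i,s,c in b:
    q=P[l==i]*1000; cc,ev=q.mean(0),np.linalg.eigh(np.cov(q.T)); w=ev[1][:,1]; print(s[4],c+[270,210],cc,ev[0]**.5,np.arctan2(w[1],w[0]))
face=(r<.014)&(Ss>120); print("face depth z",np.percentile(C[210:310,270:380,2][face],[10,50,90]))
# needle
for zz in (.121,):
    D=np.array([[ray(d,x,y,zz)[:2] for x in range(40,200)] for y in range(120,290)]); hs=[a[120:290,40:200] for a in (H,S,V)]; Z=C[120:290,40:200,2]
    wht=(hs[1]<40)&(hs[2]>130)&(abs(Z-.12)<.008); 
    b,l=blobs(wht,500); 
    for i,s,c in b: cc,rr=cv2.minEnclosingCircle((D[l==i]*1000).astype(np.float32)); print("dial",s,cc,rr)
    g=(hs[0]>45)&(hs[0]<85)&(hs[1]>100); rd=((hs[0]<8)|(hs[0]>172))&(hs[1]>120); print("green",D[g].mean(0),"red",D[rd].mean(0))
    bk=(hs[2]<60)&(abs(Z-.122)<.008); b,l=blobs(bk,20)
    for i,s,c in b: print("blk",s,c+[40,120],D[l==i].mean(0))
E
```

```text
[array([0.6546, 0.015 , 0.14  ]), array([ 0.6759, -0.0091,  0.14  ])] ang -0.8466003780389469
236 [327.31355932 245.00847458] [666.94156075   3.11679123] [0.87280532 7.66379051] 2.283438484539278
face depth z [0.14143252 0.14360751 0.14450234]
dial [    4    15   139   134 11061] (650.2686157226562, 132.14007568359375) 41.67683029174805
green [0.62799735 0.13911009] red [0.65011907 0.15749222]
blk [ 74  14  75 103 647] [167.63678516 175.03400309] [0.67674898 0.10322824]
blk [ 11  28  78 115 793] [ 70.40100883 214.89155107] [0.63678092 0.15705118]
blk [ 62  77  65  23 287] [126.88501742 206.26829268] [0.65165583 0.12457937]
```

Call:
step_arm:
  steps:
    - {"dx": -236, "dy": 128, "dz": 0, "roll": 0.13}
    - {"dx": -236, "dy": 128, "dz": 0, "roll": 0.13}
    - {"dx": -236, "dy": 128, "dz": 0, "roll": 0.13}
    - {"dx": -236, "dy": 128, "dz": 0, "roll": 0.13}
    - {"dx": -236, "dy": 128, "dz": 0, "roll": 0.13}
    - {"dx": -236, "dy": 128, "dz": 0, "roll": 0.13}
    - {"dx": -236, "dy": 128, "dz": 0, "roll": 0.13}

```text
t: 8.22
eef_pos: [0.4705, -0.1811, 0.2404]
orientation: [-3.134, -0.209, -0.001]
ft_force: [-0.4, 0.3, -0.5]
width: 0.0856
```

```bash
python3 - <<'E'
from h import *
d=cam("wrist"); np.savez("w4.npz",**d); cv2.imwrite("pics/w4.png",d["pixels"])
H,S,V=cv2.split(cv2.cvtColor(d["pixels"],cv2.COLOR_BGR2HSV)); C=cloud(d); z=C[...,2]
y=(H>20)&(H<35)&(S>130)&(V>90)
b,l=blobs(y,200)
for i,s,c in b:
    q=C[l==i]; zt=np.percentile(q[:,2],95); print("yel",s,c,zt); t=q[abs(q[:,2]-.165)<.003]
    if len(t)>50: print(" rect",cv2.minAreaRect((t[:,:2]*1000).astype(np.float32)), len(t))
m=(H>105)&(H<125)&(S>130)&(abs(z-.08)<.005); print("block",cv2.minAreaRect((C[m][:,:2]*1000).astype(np.float32)),m.sum())
shift([.470,-.181,.127],0.13)
# needle from w3
d=dict(np.load("w3.npz")); d={k:(v if v.ndim else float(v)) for k,v in d.items()}; V=d["pixels"].max(2)
hub=np.array([.6503,.1315]); th=.124
sc=[]
for a in np.arange(.3,3,.02):
    w=-.98+th-a; val=np.mean([V[tuple(np.round(proj(d,[*(hub+r*np.array([np.cos(w),np.sin(w)])),.122])[::-1]).astype(int))] for r in np.arange(.010,.024,.001)]); sc.append((val,a))
print(sorted(sc)[:5], proj(d,[*hub,.122]))
E
```

```text
yel [ 77  98  37  40 304] [101.14473684 117.31907895] 0.01862068117696144
yel [ 300  214   55   70 2135] [326.93255269 254.72459016] 0.16514576435163267
 rect ((472.3320007324219, -181.7649383544922), (23.36433982849121, 23.815906524658203), 70.00909423828125) 1716
block ((479.4123229980469, -237.47802734375), (56.75879669189453, 168.27464294433594), 7.422501564025879) 13381
t 8.28 tcp [ 0.4706 -0.181   0.2402] yaw 0.1337 q [-0.441 -0.004  1.474  0.     1.672  0.997] w 0.0853 F [ 0.8  0.6 -0.9]
shift [-6.000e-01 -1.000e-01  1.132e+02] roll 0.0037
[(np.float64(46.285714285714285), np.float64(0.6600000000000004)), (np.float64(54.5), np.float64(0.6800000000000004)), (np.float64(54.785714285714285), np.float64(0.6400000000000003)), (np.float64(75.0), np.float64(0.7000000000000004)), (np.float64(80.28571428571429), np.float64(0.6200000000000003))] (np.float64(114.41632218550197), np.float64(205.92153793994262))
```

View pics/w4.png

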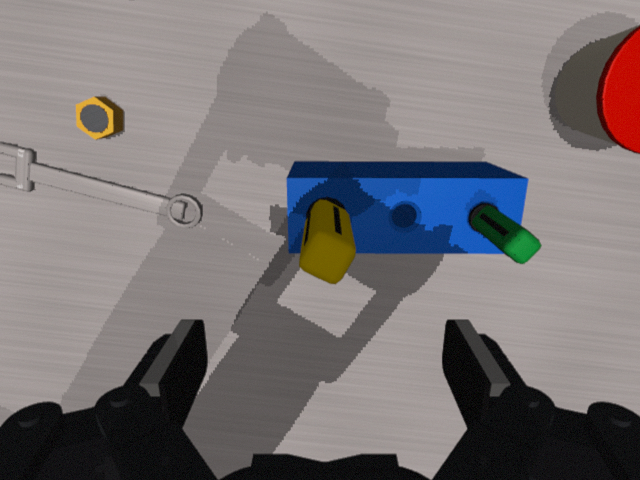

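The picture shows the yellow handle top at (327,262), turned about 20° to the world axes, with the empty hole at (404,215). I'll grip across two of its faces at yaw 1.22. The blade's own direction gets checked after pulling it out.

Call:
step_arm:
  steps:
    - {"dx": 0, "dy": 0, "dz": 0, "roll": -0.18}
    - {"dx": 0, "dy": 0, "dz": 0, "roll": -0.36}
    - {"dx": 0, "dy": 0, "dz": 10, "roll": -0.55}
    - {"dx": 0, "dy": 0, "dz": 20, "roll": -0.73}
    - {"dx": 0, "dy": 0, "dz": 30, "roll": -0.91}
    - {"dx": 0, "dy": 0, "dz": 40, "roll": -1.087}
    - {"dx": 0, "dy": 0, "dz": 70, "roll": -1.087}
    - {"dx": 0, "dy": 0, "dz": 100, "roll": -1.087}
    - {"dx": 0, "dy": 0, "dz": 118, "roll": -1.087}
    - {"dx": 0, "dy": 0, "dz": 118, "roll": -1.087}

```text
t: 9.52
eef_pos: [0.4696, -0.1814, 0.1211]
orientation: [-2.573, -1.798, 0.002]
ft_force: [-0.2, -0.2, 1.4]
width: 0.0855
```

Call:
step_arm:
  steps:
    - {"dx": 0, "dy": 0, "dz": 0, "roll": 0}
    - {"dx": 0, "dy": 0, "dz": 0, "roll": 0}
    - {"dx": 0, "dy": 0, "dz": 0, "roll": 0}
    - {"dx": 0, "dy": 0, "dz": 0, "roll": 0}
    - {"dx": 0, "dy": 0, "dz": 0, "roll": 0}
    - {"dx": 0, "dy": 0, "dz": 0, "roll": 0}
    - {"dx": 0, "dy": 0, "dz": 0, "roll": 0}
  hand: 0
  force: 80

```text
t: 10.4
eef_pos: [0.4701, -0.1823, 0.1231]
orientation: [2.575, 1.797, 0.001]
ft_force: [-0.4, 0.1, 5.0]
width: 0.0251
```

Call:
step_arm:
  steps:
    - {"dx": 0, "dy": 0, "dz": -20, "roll": 0}
    - {"dx": 0, "dy": 0, "dz": -60, "roll": 0}
    - {"dx": 0, "dy": 0, "dz": -110, "roll": 0}
    - {"dx": 0, "dy": 0, "dz": -160, "roll": 0}
    - {"dx": 0, "dy": 0, "dz": -165, "roll": 0}
    - {"dx": 0, "dy": 0, "dz": -165, "roll": 0}

```text
t: 11.15
eef_pos: [0.4696, -0.1821, 0.2863]
orientation: [-2.575, -1.798, 0.001]
ft_force: [-0.3, -0.4, -1.5]
width: 0.0254
```

```bash
python3 - <<'E'
from h import *
d=cam("wrist"); np.savez("w5.npz",**d); cv2.imwrite("pics/w5.png",d["pixels"])
o=bot.get_obs(); p=o["eef_pos"]; print("tip proj",proj(d,[p[0],p[1],p[2]-.113]),"grip",proj(d,p)); 
shift([.664,.0027,.287],2.283); shift([.664,.0027,.287],3.854)
E
```

```text
tip proj (np.float64(325.4652876249052), np.float64(240.48064158204392)) grip (np.float64(325.8404724646303), np.float64(346.1006194578258))
t 11.2 tcp [ 0.4694 -0.182   0.2854] yaw 1.2187 q [-0.443 -0.013  1.394 -0.     1.764 -0.091] w 0.025 F [ 0.1 -0.1 -2.3]
shift [240.5 119.   -2. ] roll -1.0643
t 11.2 tcp [ 0.4694 -0.182   0.2854] yaw 1.2187 q [-0.443 -0.013  1.394 -0.     1.764 -0.091] w 0.025 F [ 0.1 -0.1 -2.3]
shift [240.5 119.   -2. ] roll -2.6353
```

View pics/w5.png

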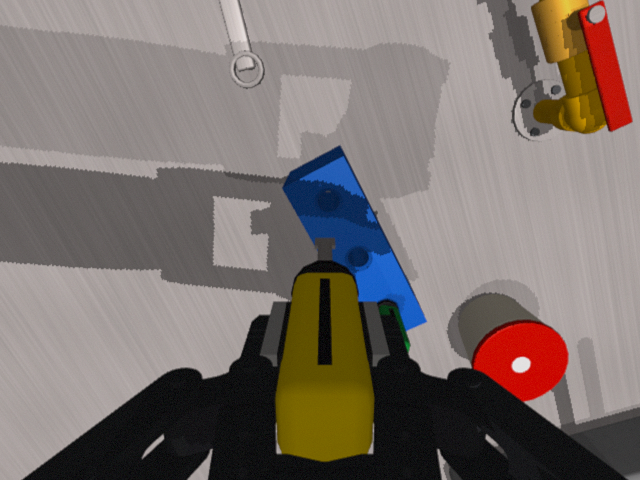

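The picture shows the blade at (325,245) spread across the image. So it is wide along the tool's y, and the insertion yaw is 3.854, a roll of about -2.635.

Call:
step_arm:
  steps:
    - {"dx": 20, "dy": 10, "dz": -2, "roll": -0.18}
    - {"dx": 60, "dy": 30, "dz": -2, "roll": -0.36}
    - {"dx": 100, "dy": 50, "dz": -2, "roll": -0.54}
    - {"dx": 140, "dy": 70, "dz": -2, "roll": -0.72}
    - {"dx": 180, "dy": 90, "dz": -2, "roll": -0.9}
    - {"dx": 220, "dy": 110, "dz": -2, "roll": -1.08}
    - {"dx": 240.5, "dy": 119, "dz": -2, "roll": -1.26}
    - {"dx": 240.5, "dy": 119, "dz": -2, "roll": -1.44}
    - {"dx": 240.5, "dy": 119, "dz": -2, "roll": -1.62}
    - {"dx": 240.5, "dy": 119, "dz": -2, "roll": -1.8}
    - {"dx": 240.5, "dy": 119, "dz": -2, "roll": -1.98}
    - {"dx": 240.5, "dy": 119, "dz": -2, "roll": -2.16}
    - {"dx": 240.5, "dy": 119, "dz": -2, "roll": -2.34}
    - {"dx": 240.5, "dy": 119, "dz": -2, "roll": -2.52}
    - {"dx": 240.5, "dy": 119, "dz": -2, "roll": -2.635}
    - {"dx": 240.5, "dy": 119, "dz": -2, "roll": -2.635}

```text
t: 13.2
eef_pos: [0.664, 0.0026, 0.2868]
orientation: [1.092, -2.942, -0.002]
ft_force: [0.2, 0.1, -1.5]
width: 0.0254
```

```bash
python3 - <<'E'
from h import *
d=cam("wrist"); np.savez("w6.npz",**d)
o=bot.get_obs(); p=o["eef_pos"]
for x in (.662,.664,.666): print(proj(d,[x,.0027,.1435]))
print("tip",proj(d,[p[0],p[1],p[2]-.113]))
shift([.664,.0027,.287],3.854)
u,v=map(int,proj(d,[.664,.0027,.152])); cv2.imwrite("pics/w6.png",cv2.resize(d["pixels"][v-75:v+75,u-100:u+100],None,fx=4,fy=4,interpolation=cv2.INTER_CUBIC)); print(u-100,v-75)
E
```

```text
(np.float64(324.71822594362453), np.float64(225.16216102823557))
(np.float64(322.78870448949453), np.float64(227.3060069510386))
(np.float64(320.8657788510794), np.float64(229.44252441807475))
tip (np.float64(322.4913407813256), np.float64(242.25834886047446))
t 13.25 tcp [0.6641 0.0026 0.2872] yaw -2.4318 q [-0.052  0.462  0.843 -0.     1.841 -2.332] w 0.0252 F [-0.8  0.1 -1.4]
shift [-0.   0.2  0.2] roll -0.0027
222 156
```

View pics/w6.png

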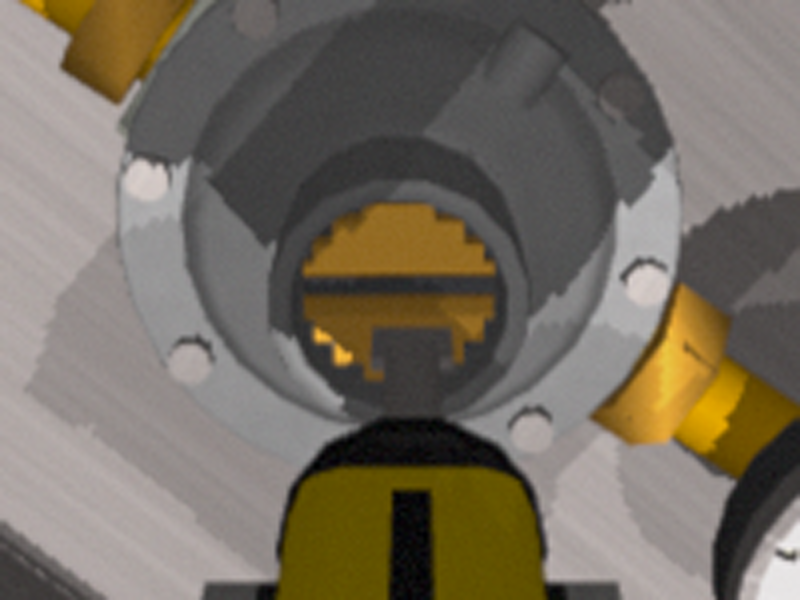

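The slot is level in the picture at crop row 285, and the blade's end at crop (413,328) is parallel to it. Next I work out the offset by casting rays through both.

```bash
python3 - <<'E'
from h import *
d=dict(np.load("w6.npz")); d={k:(v if v.ndim else float(v)) for k,v in d.items()}
G=cv2.cvtColor(d["pixels"],cv2.COLOR_BGR2HSV)
print("S col 330",G[218:246,330,1],"\nV",G[218:246,330,2]); print("S row 242",G[242,305:350,1],"\nS col 325",G[230:246,325,1])
o=bot.get_obs(); M=Ro.from_rotvec(o["orientation"]).as_matrix(); zt=o["eef_pos"][2]-.113
s=ray(d,322,227.3,.140); t=ray(d,325.3,238.0,zt); print(s,t,"tool shift needed mm",(M.T@(s-t)*1000).round(2),"tcp-t",(M.T@(o["eef_pos"]-t)*1000).round(2))
E
```

```text
S col 330 [193 194 196 199 190 191 178  63  14  17  11 129 206 188 199 194 190 188
 191 154  67  17  20  14  18   5  26   9] 
V [148 146 146 147 149 148 109  65  56  45  45  67  83  95  96  96 102 111
 112  96  72  59  63  55  58  56  59  54]
S row 242 [129 187 197 188 200 207 198 194 203 163  36  13  13  13  13  17  24  16
  17  21  13  13  13   9   9  18  16  16   8  60 151 184 172  20  20  10
  20   5  10   5   9   3   3   0   3] 
S col 325 [201 195 204 191 191 194 201 146  65   8  17  17  13  18  17  13]
[0.66517309 0.0029915  0.14      ] [0.66091866 0.0020873  0.17419425] tool shift needed mm [-3.9  -2.16 34.18] tcp-t [  -2.45   -1.45 -113.01]
```

Call:
step_arm:
  steps:
    - {"dx": -3.8, "dy": -2.2, "dz": 0, "roll": 0}
    - {"dx": -3.8, "dy": -2.2, "dz": 13, "roll": 0}
    - {"dx": -3.8, "dy": -2.2, "dz": 25, "roll": 0}
    - {"dx": -3.8, "dy": -2.2, "dz": 25, "roll": 0}
    - {"dx": -3.8, "dy": -2.2, "dz": 25, "roll": 0}

```text
t: 13.88
eef_pos: [0.6687, 0.0034, 0.2645]
orientation: [-1.095, 2.944, -0.0]
ft_force: [0.1, -0.6, -1.0]
width: 0.0251
```

```bash
python3 - <<'E'
from h import *
d=cam("wrist"); np.savez("w7.npz",**d)
u,v=map(int,proj(d,[.666,.003,.145])); cv2.imwrite("pics/w7.png",cv2.resize(d["pixels"][v-45:v+45,u-60:u+60],None,fx=6,fy=6,interpolation=cv2.INTER_CUBIC)); print(u-60,v-45)
shift([.666,.003,.25])
E
```

```text
265 189
t 13.93 tcp [0.6688 0.0034 0.2648] yaw -2.4295 q [-0.05   0.471  0.875 -0.     1.795 -2.333] w 0.0252 F [-0.  -0.3 -0.9]
shift [ 2.4  1.5 14.8] roll None
```

View pics/w7.png

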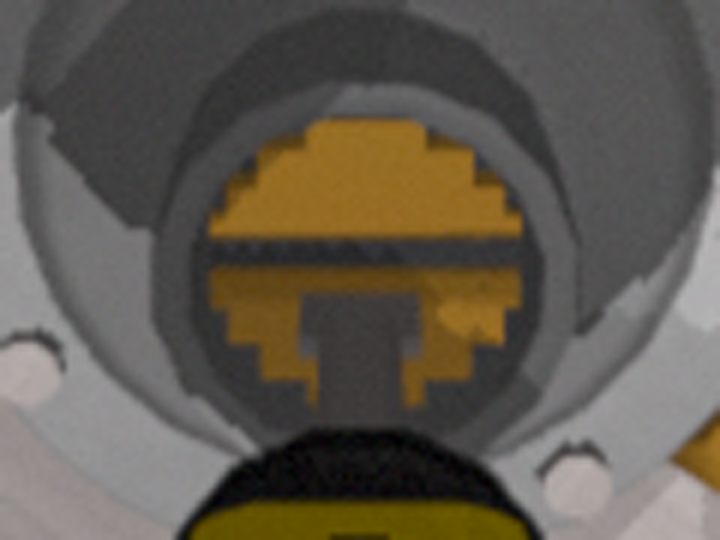

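The blade end is now at crop row 292, just on the near side of the slot band, which starts at row 238. I'll take the slot and rim profile from the depth image.

```bash
python3 - <<'E'
from h import *
o=bot.get_obs(); M=Ro.from_rotvec(o["orientation"]).as_matrix(); p=o["eef_pos"]
d=dict(np.load("w7.npz")); d={k:(v if v.ndim else float(v)) for k,v in d.items()}
C=cloud(d); L=(C-p)@M*1000; L[...,2]=C[...,2]*1000
for u in (308,312,342,346):
    print("col",u); 
    for v in range(222,250): print(v,L[v,u,0].round(1),L[v,u,2].round(1),d["pixels"][v,u].tolist(),end=" | ")
    print()
def fit(C,c0):
    z=C[...,2]; m=(z>.148)&(z<.156)&(np.hypot(C[...,0]-c0[0],C[...,1]-c0[1])<.027)&(np.hypot(C[...,0]-c0[0],C[...,1]-c0[1])>.016)
    q=C[m][:,:2]; A=np.c_[2*q,np.ones(len(q))]; s=np.linalg.lstsq(A,(q**2).sum(1),rcond=None)[0]; return s[:2],np.sqrt(s[2]+s[:2]@s[:2]),m.sum()
for n in ("w3","w6","w7"):
    e=dict(np.load(n+".npz")); e={k:(v if v.ndim else float(v)) for k,v in e.items()}; Ce=cloud(e); c=np.array([.665,.003])
    for _ in range(4): c,r,k=fit(Ce,c)
    print(n,c.round(4),r.round(4),k)
E
```

```text
col 308
222 10.2 143.9 [36, 108, 150] | 223 9.4 143.4 [36, 109, 148] | 224 8.8 143.5 [34, 107, 149] | 225 8.2 143.6 [35, 108, 150] | 226 7.5 143.5 [39, 109, 151] | 227 7.0 144.0 [35, 103, 141] | 228 4.5 138.1 [39, 78, 101] | 229 3.9 138.3 [50, 54, 63] | 230 2.9 137.3 [51, 44, 46] | 231 2.4 137.7 [41, 42, 41] | 232 1.4 136.6 [41, 41, 40] | 233 1.8 139.9 [30, 50, 66] | 234 1.5 141.2 [25, 63, 88] | 235 0.7 140.8 [22, 68, 95] | 236 0.4 141.9 [22, 69, 97] | 237 0.1 142.7 [21, 70, 96] | 238 -0.4 143.5 [26, 74, 103] | 239 -1.0 143.6 [22, 76, 107] | 240 -1.2 145.0 [28, 82, 112] | 241 -1.7 145.4 [30, 81, 112] | 242 -3.3 142.7 [29, 81, 112] | 243 -3.8 143.1 [29, 83, 113] | 244 -4.2 143.8 [27, 82, 112] | 245 -4.7 144.3 [26, 82, 112] | 246 -7.2 139.2 [33, 73, 98] | 247 -8.4 138.0 [37, 67, 88] | 248 -10.4 134.3 [42, 70, 88] | 249 -10.4 136.1 [43, 71, 89] | 
col 312
222 10.7 145.6 [35, 106, 150] | 223 9.4 143.3 [33, 106, 148] | 224 8.8 143.6 [31, 105, 148] | 225 8.3 143.9 [37, 108, 150] | 226 7.8 144.3 [38, 109, 152] | 227 7.0 144.0 [31, 100, 139] | 228 4.6 138.2 [39, 76, 99] | 229 4.0 138.6 [50, 
[... 1733 characters left out ...]
0 3.3 138.3 [56, 52, 55] | 231 2.5 137.9 [55, 57, 56] | 232 1.5 137.1 [55, 53, 53] | 233 1.1 137.9 [37, 57, 72] | 234 1.0 139.7 [30, 72, 99] | 235 0.6 140.5 [29, 82, 113] | 236 0.5 142.1 [28, 80, 111] | 237 -0.3 141.6 [28, 83, 111] | 238 -0.5 143.0 [22, 87, 123] | 239 -1.3 142.6 [31, 95, 132] | 240 -1.6 143.7 [39, 106, 147] | 241 -2.5 143.1 [36, 108, 150] | 242 -2.9 143.8 [35, 109, 150] | 243 -3.7 143.5 [34, 106, 151] | 244 -4.5 143.0 [37, 109, 150] | 245 -4.7 144.4 [26, 89, 123] | 246 -8.3 136.3 [48, 67, 83] | 247 -8.3 138.0 [52, 52, 53] | 248 -8.5 139.5 [55, 54, 53] | 249 -8.6 141.2 [54, 54, 54] | 
w3 [0.6664 0.0027] 0.0197 1681
w6 [0.6649 0.0021] 0.0197 1071
w7 [0.6648 0.0021] 0.0197 1167
```

Call:
step_arm:
  steps:
    - {"dx": 1.8, "dy": 0, "dz": 0, "roll": 0}
    - {"dx": 1.8, "dy": 0, "dz": 4, "roll": 0}
    - {"dx": 1.8, "dy": 0, "dz": 8, "roll": 0}
    - {"dx": 1.8, "dy": 0, "dz": 10.5, "roll": 0}
    - {"dx": 1.8, "dy": 0, "dz": 10.5, "roll": 0}

```text
t: 14.55
eef_pos: [0.6673, 0.0022, 0.2533]
orientation: [1.095, -2.944, -0.0]
ft_force: [-0.2, -0.3, -0.6]
width: 0.0251
```

Call:
step_arm:
  steps:
    - {"dx": 0, "dy": 0, "dz": 1, "roll": 0}
    - {"dx": 0, "dy": 0, "dz": 2, "roll": 0}
    - {"dx": 0, "dy": 0, "dz": 2, "roll": 0}

```text
t: 14.92
eef_pos: [0.6673, 0.0022, 0.2517]
orientation: [1.095, -2.944, 0.0]
ft_force: [-0.0, -0.9, -0.8]
width: 0.0253
```

Call:
step_arm:
  steps:
    - {"dx": 0, "dy": 0, "dz": 1, "roll": 0}
    - {"dx": 0, "dy": 0, "dz": 1, "roll": 0}

```text
t: 15.18
eef_pos: [0.6674, 0.0022, 0.2514]
orientation: [-1.095, 2.944, -0.001]
ft_force: [-0.8, -0.4, 3.1]
width: 0.0251
```

Call:
step_arm:
  steps:
    - {"dx": 0, "dy": 0, "dz": 1, "roll": 0}
    - {"dx": 0, "dy": 0, "dz": 1, "roll": 0}

```text
t: 15.42
eef_pos: [0.6674, 0.0022, 0.2513]
orientation: [-1.095, 2.943, -0.001]
ft_force: [-2.2, -0.5, 5.3]
width: 0.0251
```

Contact came at TCP z 0.2515, so the tip is at about 0.1385 and the slot floor at about 0.138: the blade is seated. I press a little more and start turning clockwise.

Call:
step_arm:
  steps:
    - {"dx": 0, "dy": 0, "dz": 1.5, "roll": 0}
    - {"dx": 0, "dy": 0, "dz": 2, "roll": 0}
    - {"dx": 0.15, "dy": -0.1, "dz": 2.1, "roll": 0.1}
    - {"dx": 0.3, "dy": -0.1, "dz": 2.1, "roll": 0.2}
    - {"dx": 0.5, "dy": -0.2, "dz": 2.2, "roll": 0.3}
    - {"dx": 0.65, "dy": -0.2, "dz": 2.3, "roll": 0.4}
    - {"dx": 0.8, "dy": -0.2, "dz": 2.3, "roll": 0.5}
    - {"dx": 1, "dy": -0.2, "dz": 2.4, "roll": 0.6}
    - {"dx": 1, "dy": -0.2, "dz": 2.4, "roll": 0.6}

```text
t: 16.55
eef_pos: [0.6674, 0.0013, 0.2508]
orientation: [-0.174, 3.131, -0.001]
ft_force: [-0.9, -0.5, 11.5]
width: 0.0252
```

```bash
cat >> h.py <<'E'
def needle(d,hub,th=.124,z=.122):
    V=d["pixels"].max(2); sc=[]
    for a in np.arange(.3,3.6,.02):
        w=-.98+th-a; sc.append((np.mean([V[tuple(np.round(proj(d,[*(hub+r*np.array([np.cos(w),np.sin(w)])),z])[::-1]).astype(int))] for r in np.arange(.009,.024,.001)]),round(a,2)))
    return sorted(sc)[:4]
def dial(d,c0=(.650,.131)):
    C=cloud(d); P=d["pixels"].astype(int); g=(P.max(2)-P.min(2)<40)&(P.min(2)>120)&(abs(C[...,2]-.12)<.01)&(np.hypot(C[...,0]-c0[0],C[...,1]-c0[1])<.045)
    k=cv2.convexHull(np.argwhere(g)[:,::-1].astype(np.int32)); e=cv2.fitEllipse(k); h=ray(d,*e[0],.121); return h[:2],e,g.sum()
E
python3 - <<'E'
from h import *
o=bot.get_obs(); print(o["torque"],o["q"])
shift([.666,.003,.25])
for n in ("t3.npz","w3.npz"):
    d=dict(np.load(n)); d={k:(v if v.ndim else float(v)) for k,v in d.items()}; h,e,k=dial(d); print(n,h,e,k,needle(d,h))
for n in ("top","scene","wrist"):
    d=cam(n); np.savez(n+"8.npz",**d)
    try: h,e,k=dial(d); print(n,h,e,k,needle(d,h))
    except Exception as x: print(n,x)
E
```

```text
[-0.08709753  0.31301701  0.11757653] [-5.32469922e-02  4.62454272e-01  9.13285607e-01 -2.52007963e-04
  1.76020141e+00 -1.73531153e+00]
t 16.55 tcp [0.6674 0.0013 0.2508] yaw -3.0304 q [-0.053  0.462  0.913 -0.     1.76  -1.735] w 0.0252 F [-0.9 -0.5 11.5]
shift [1.2 1.8 0.8] roll None
t3.npz [0.65077656 0.13310897] ((272.30780029296875, 189.04747009277344), (34.235286712646484, 36.218360900878906), 6.148028373718262) 349 [(np.float64(131.86666666666667), np.float64(2.18)), (np.float64(131.86666666666667), np.float64(2.2)), (np.float64(131.86666666666667), np.float64(2.22)), (np.float64(134.4), np.float64(2.24))]
w3.npz [0.65236768 0.1327864 ] ((113.41116333007812, 201.75662231445312), (124.27056121826172, 147.2271270751953), 128.33074951171875) 11098 [(np.float64(26.066666666666666), np.float64(0.78)), (np.float64(33.86666666666667), np.float64(0.76)), (np.float64(40.4), np.float64(0.8)), (np.float64(48.666666666666664), np.float64(0.74))]
top [0.65047981 0.13955371] ((269.35675048828125, 189.26292419433594), (27.996341705322266, 35.17254638671875), 178.40440368652344) 372 [(np.float64(140.46666666666667), np.float64(0.32)), (np.float64(141.73333333333332), np.float64(1.24)), (np.float64(141.73333333333332), np.float64(1.26)), (np.float64(141.86666666666667), np.float64(1.06))]
scene [0.65338676 0.12744124] ((299.7144775390625, 324.5039367675781), (46.93606185913086, 50.12979507446289), 75.18058776855469) 1513 [(np.float64(132.6), np.float64(0.98)), (np.float64(135.2), np.float64(1.0)), (np.float64(137.73333333333332), np.float64(0.96)), (np.float64(142.8), np.float64(0.94))]
wrist [0.65123358 0.13259851] ((529.1856079101562, 230.4730987548828), (115.2977294921875, 136.80386352539062), 55.35810089111328) 9591 [(np.float64(52.4), np.float64(0.9)), (np.float64(61.86666666666667), np.float64(0.88)), (np.float64(71.0), np.float64(0.92)), (np.float64(85.46666666666667), np.float64(0.94))]
```

Call:
step_arm:
  steps:
    - {"dx": 0.15, "dy": -0.1, "dz": 0.1, "roll": 0.1}
    - {"dx": 0.3, "dy": -0.1, "dz": 0.1, "roll": 0.2}
    - {"dx": 0.5, "dy": -0.2, "dz": 0.2, "roll": 0.3}
    - {"dx": 0.65, "dy": -0.2, "dz": 0.3, "roll": 0.4}
    - {"dx": 0.8, "dy": -0.2, "dz": 0.3, "roll": 0.5}
    - {"dx": 1, "dy": -0.2, "dz": 0.4, "roll": 0.6}
    - {"dx": 1, "dy": -0.2, "dz": 0.4, "roll": 0.6}

```text
t: 17.58
eef_pos: [0.6665, 0.0008, 0.2505]
orientation: [0.759, 3.042, 0.001]
ft_force: [-1.5, -0.7, 11.0]
width: 0.0252
```

```bash
python3 - <<'E'
from h import *
o=bot.get_obs(); print(o["torque"],o["q"],o["ft_force"])
d=cam("wrist"); np.savez("w9.npz",**d); h,e,k=dial(d); print(h,e,k,needle(d,h))
x,y=map(int,e[0]); x0,y0=max(0,x-90),max(0,y-80); cv2.imwrite("pics/w9.png",cv2.resize(d["pixels"][y0:y+80,x0:x+90],None,fx=3,fy=3,interpolation=cv2.INTER_CUBIC)); print(x0,y0)
E
```

```text
[-0.27534425  0.1987533   0.11981643] [-5.39769191e-02  4.59455415e-01  9.17959822e-01 -7.42544142e-04
  1.75823435e+00 -1.13581862e+00] [-1.4598369  -0.72550456 11.01348916]
[0.65128018 0.13286852] ((510.99359130859375, 110.27294921875), (134.41598510742188, 155.72097778320312), 38.80497360229492) 12914 [(np.float64(86.26666666666667), np.float64(1.3)), (np.float64(93.53333333333333), np.float64(1.28)), (np.float64(97.8), np.float64(1.32)), (np.float64(114.93333333333334), np.float64(1.26))]
420 30
```

View pics/w9.png

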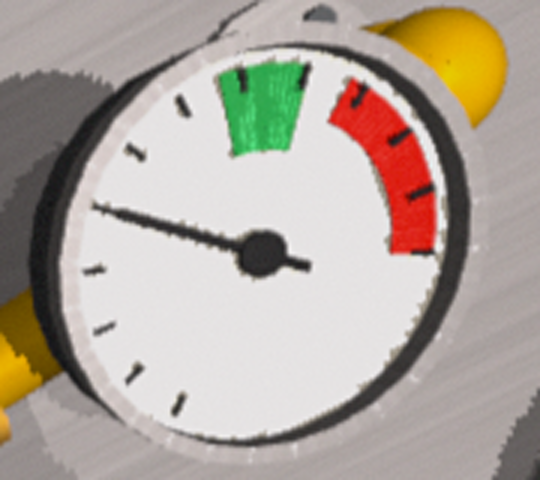

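The crop shows the needle near the fifth tick (95,205), about 1.44 counting from zero, while my angle reads 1.30. I'll calibrate against the green and red sector edges.

```bash
cat >> h.py <<'E'
def gauge(d,h):
    "needle from green/red edges, all by world angle around hub h"
    H,S,V=cv2.split(cv2.cvtColor(d["pixels"],cv2.COLOR_BGR2HSV)); C=cloud(d); near=np.hypot(C[...,0]-h[0],C[...,1]-h[1])<.04
    near&=abs(C[...,2]-.12)<.012
    def ang(m):
        p=np.argwhere(m&near); return np.array([-.98-np.arctan2(*(ray(d,u,v,.121)[:2]-h)[::-1]) for v,u in p])%(2*np.pi)
    g=ang((H>45)&(H<85)&(S>120)); r=ang(((H<8)|(H>172))&(S>130))
    return "green",np.percentile(g,[2,98]).round(3),"red",np.percentile(r,[2,98]).round(3),"needle",[round(a+ -.124,3) for _,a in needle(d,h)][:3]
E
python3 - <<'E'
from h import *
for n in ("w3","wrist8","w9"):
    d=dict(np.load(n+".npz")); d={k:(v if v.ndim else float(v)) for k,v in d.items()}
    h,e,k=dial(d); print(n,h,gauge(d,h))
# ticks 0 and 12, needle tip, hub in w9
h=ray(d,420+262/3,30+253/3,.122)[:2]
for nm,(a,b) in dict(t0=(180,403),t3=(93,270),t5=(135,152),t7=(240,78),t12=(425,250),tip=(97,206)).items():
    p=ray(d,420+a/3,30+b/3,.121)[:2]-h; print(nm,((-.98-np.arctan2(p[1],p[0]))%(2*np.pi)).round(3),np.hypot(*p).round(4))
print(h)
E
```

```text
w3 [0.65236768 0.1327864 ] ('green', array([2.161, 2.664]), 'red', array([2.999, 4.26 ]), 'needle', [np.float64(0.656), np.float64(0.636), np.float64(0.676)])
wrist8 [0.65123358 0.13259851] ('green', array([2.156, 2.673]), 'red', array([2.998, 4.259]), 'needle', [np.float64(0.776), np.float64(0.756), np.float64(0.796)])
w9 [0.65128018 0.13286852] ('green', array([2.157, 2.667]), 'red', array([2.996, 4.259]), 'needle', [np.float64(1.176), np.float64(1.156), np.float64(1.196)])
t0 6.181 0.0317
t3 0.98 0.0325
t5 1.688 0.0323
t7 2.394 0.0325
t12 4.205 0.0323
tip 1.339 0.0339
[0.65220268 0.12984064]
```

Call:
step_arm:
  steps:
    - {"dx": 0.15, "dy": -0.1, "dz": 0.1, "roll": 0.1}
    - {"dx": 0.3, "dy": -0.1, "dz": 0.1, "roll": 0.2}
    - {"dx": 0.5, "dy": -0.2, "dz": 0.2, "roll": 0.3}
    - {"dx": 0.65, "dy": -0.2, "dz": 0.3, "roll": 0.4}
    - {"dx": 0.8, "dy": -0.2, "dz": 0.3, "roll": 0.5}
    - {"dx": 1, "dy": -0.2, "dz": 0.4, "roll": 0.6}
    - {"dx": 1.15, "dy": -0.2, "dz": 0.45, "roll": 0.7}
    - {"dx": 1.3, "dy": -0.1, "dz": 0.5, "roll": 0.8}
    - {"dx": 1.5, "dy": -0.1, "dz": 0.6, "roll": 0.9}
    - {"dx": 1.6, "dy": 0, "dz": 0.65, "roll": 1.0}
    - {"dx": 1.8, "dy": 0.1, "dz": 0.7, "roll": 1.1}
    - {"dx": 1.9, "dy": 0.2, "dz": 0.8, "roll": 1.2}
    - {"dx": 2.0, "dy": 0.3, "dz": 0.85, "roll": 1.3}
    - {"dx": 2.0, "dy": 0.3, "dz": 0.85, "roll": 1.3}
    - {"dx": 2.0, "dy": 0.3, "dz": 0.85, "roll": 1.3}

```text
t: 19.5
eef_pos: [0.6646, 0.0015, 0.2496]
orientation: [2.446, 1.964, 0.004]
ft_force: [-2.4, -2.4, 11.8]
width: 0.025
```

```bash
python3 - <<'E'
from h import *
hub=np.array([.6522,.1298])
def rel(d): 
    g=gauge(d,hub); return g[1]+.102,g[3]+.102,[round(a,2) for _,a in needle(d,hub,.102,.121)]
for n in ("w3","wrist8","w9"):
    d=dict(np.load(n+".npz")); d={k:(v if v.ndim else float(v)) for k,v in d.items()}; print(n,rel(d))
for n in ("wrist","scene"):
    d=cam(n); np.savez(n+"10.npz",**d)
    try: print(n,rel(d))
    except Exception as e: print(n,e)
    if n=="wrist":
        x,y=map(int,proj(d,[*hub,.121])); print(x,y); cv2.imwrite("pics/w10.png",cv2.resize(d["pixels"][max(0,y-90):y+90,max(0,x-100):x+100],None,fx=3,fy=3))
shift([.666,.003,.25])
E
```

```text
w3 (array([2.388, 2.874]), array([3.176, 4.317]), [np.float64(0.78), np.float64(0.76), np.float64(0.8), np.float64(0.74)])
wrist8 (array([2.373, 2.845]), array([3.139, 4.284]), [np.float64(0.96), np.float64(0.98), np.float64(0.94), np.float64(1.0)])
w9 (array([2.385, 2.854]), array([3.143, 4.281]), [np.float64(1.44), np.float64(1.42), np.float64(1.46), np.float64(1.4)])
wrist index -1 is out of bounds for axis 0 with size 0
251 20
scene (array([2.481, 2.858]), array([3.225, 4.336]), [np.float64(2.44), np.float64(2.46), np.float64(2.48), np.float64(2.42)])
t 19.6 tcp [0.6646 0.0015 0.2496] yaw 1.3531 q [-0.053  0.454  0.926 -0.002  1.756  0.165] w 0.0252 F [-2.6 -2.5 10.9]
shift [ 1.8  1.1 -0.4] roll None
```

Call:
step_arm:
  steps:
    - {"dx": 0.15, "dy": -0.1, "dz": 0.1, "roll": 0.1}
    - {"dx": 0.3, "dy": -0.1, "dz": 0.1, "roll": 0.2}
    - {"dx": 0.3, "dy": -0.1, "dz": 0.1, "roll": 0.2}
    - {"dx": 0.3, "dy": -0.1, "dz": 0.1, "roll": 0.2}
    - {"dx": 0.3, "dy": -0.1, "dz": 0.1, "roll": 0.2}

```text
t: 20.23
eef_pos: [0.6645, 0.0018, 0.2495]
orientation: [2.63, 1.71, 0.005]
ft_force: [-2.9, -2.0, 11.4]
width: 0.0252
```

```bash
python3 - <<'E'
from h import *
hub=np.array([.6522,.1298])
d=cam("scene"); np.savez("s11.npz",**d); print([round(a,2) for _,a in needle(d,hub,.102,.121)], gauge(d,hub)[1:4])
x,y=map(int,proj(d,[*hub,.121])); cv2.imwrite("pics/s11.png",cv2.resize(d["pixels"][y-40:y+40,x-50:x+50],None,fx=6,fy=6,interpolation=cv2.INTER_CUBIC))
shift([.666,.003,.25])
E
```

```text
[np.float64(2.6), np.float64(2.62), np.float64(2.58), np.float64(2.64)] (array([2.341, 2.756]), 'red', array([3.123, 4.234]))
t 20.27 tcp [0.6645 0.0018 0.2495] yaw 1.1531 q [-0.052  0.454  0.927 -0.002  1.756  0.365] w 0.0252 F [-2.9 -2.3 11.4]
shift [ 1.7  0.9 -0.5] roll None
```

View pics/s11.png

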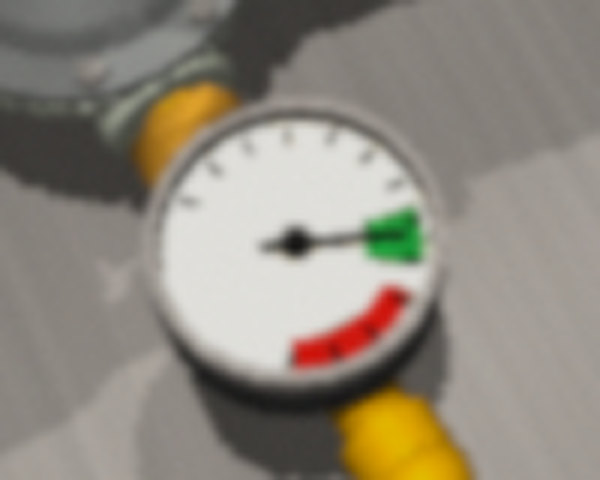

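The needle stands in the middle of the green sector (about 2.6). I ease the twist and lift straight out.

Call:
step_arm:
  steps:
    - {"dx": 0, "dy": 0, "dz": -1, "roll": -0.1}
    - {"dx": 0, "dy": 0, "dz": -3, "roll": -0.1}
    - {"dx": 0, "dy": 0, "dz": -10, "roll": -0.1}
    - {"dx": 0, "dy": 0, "dz": -25, "roll": -0.1}
    - {"dx": 0, "dy": 0, "dz": -42, "roll": -0.1}
    - {"dx": 0, "dy": 0, "dz": -42, "roll": -0.1}

```text
t: 21.02
eef_pos: [0.6647, 0.0029, 0.291]
orientation: [2.542, 1.842, 0.006]
ft_force: [-0.3, 0.0, -1.2]
width: 0.0251
```

```bash
python3 - <<'E'
from h import *
hub=np.array([.6522,.1298])
d=cam("scene"); print([round(a,2) for _,a in needle(d,hub,.102,.121)])
shift([.4701,-.1823,.287],1.2187)
E
```

```text
[np.float64(2.58), np.float64(2.6), np.float64(2.56), np.float64(2.54)]
t 21.07 tcp [0.6644 0.0028 0.2894] yaw 1.2539 q [-0.051  0.458  0.843  0.     1.838  0.265] w 0.0251 F [-0.3  0.2 -2.1]
shift [-236.4 -127.     2. ] roll 0.0352
```

Call:
step_arm:
  steps:
    - {"dx": -40, "dy": -21, "dz": 0, "roll": 0.035}
    - {"dx": -90, "dy": -48, "dz": 0, "roll": 0.035}
    - {"dx": -140, "dy": -75, "dz": 0, "roll": 0.035}
    - {"dx": -190, "dy": -102, "dz": 0, "roll": 0.035}
    - {"dx": -225, "dy": -121, "dz": 0, "roll": 0.035}
    - {"dx": -236.4, "dy": -127, "dz": 0, "roll": 0.035}
    - {"dx": -236.4, "dy": -127, "dz": 0, "roll": 0.035}
    - {"dx": -236.4, "dy": -127, "dz": 20, "roll": 0.035}
    - {"dx": -236.4, "dy": -127, "dz": 50, "roll": 0.035}
    - {"dx": -236.4, "dy": -127, "dz": 75, "roll": 0.035}
    - {"dx": -236.4, "dy": -127, "dz": 75, "roll": 0.035}

```text
t: 22.45
eef_pos: [0.4697, -0.181, 0.2107]
orientation: [-2.571, -1.798, 0.003]
ft_force: [0.3, -0.6, -0.5]
width: 0.0252
```

```bash
python3 - <<'E'
from h import *
shift([.4701,-.1823,.124],1.2187)
E
```

```text
t 22.45 tcp [ 0.4697 -0.181   0.2107] yaw 1.2205 q [-0.441  0.009  1.52   0.     1.618 -0.091] w 0.0252 F [ 0.3 -0.6 -0.5]
shift [-1.2  1.3 86.7] roll 0.0018
```

Call:
step_arm:
  steps:
    - {"dx": -1, "dy": 1, "dz": 0, "roll": 0}
    - {"dx": -1, "dy": 1, "dz": 10, "roll": 0}
    - {"dx": -1, "dy": 1, "dz": 20, "roll": 0}
    - {"dx": -1, "dy": 1, "dz": 30, "roll": 0}

```text
t: 22.95
eef_pos: [0.4702, -0.1837, 0.1823]
orientation: [-2.576, -1.798, 0.0]
ft_force: [0.5, 0.6, -1.2]
width: 0.0253
```

Call:
step_arm:
  steps:
    - {"dx": 0, "dy": 0, "dz": 12, "roll": 0}
    - {"dx": 0, "dy": 0, "dz": 25, "roll": 0}
    - {"dx": 0, "dy": 0, "dz": 38, "roll": 0}
    - {"dx": 0, "dy": 0, "dz": 48, "roll": 0}
    - {"dx": 0, "dy": 0, "dz": 53, "roll": 0}
    - {"dx": 0, "dy": 0, "dz": 54, "roll": 0}

```text
t: 23.7
eef_pos: [0.4703, -0.1837, 0.1289]
orientation: [-2.576, -1.798, 0.0]
ft_force: [-0.7, 0.3, 0.0]
width: 0.0252
```

Call:
step_arm:
  steps:
    - {"dx": 0, "dy": 0, "dz": 2, "roll": 0}
    - {"dx": 0, "dy": 0, "dz": 4, "roll": 0}
    - {"dx": 0, "dy": 0, "dz": 5, "roll": 0}
    - {"dx": 0, "dy": 0, "dz": 5, "roll": 0}

```text
t: 24.2
eef_pos: [0.4703, -0.1837, 0.1241]
orientation: [2.576, 1.798, -0.0]
ft_force: [-0.6, -0.3, -0.6]
width: 0.0251
```

Call:
step_arm:
  steps:
    - {"dx": 0, "dy": 0, "dz": 1, "roll": 0}
    - {"dx": 0, "dy": 0, "dz": 2, "roll": 0}
    - {"dx": 0, "dy": 0, "dz": 2, "roll": 0}

```text
t: 24.58
eef_pos: [0.4704, -0.1838, 0.1231]
orientation: [2.576, 1.798, 0.0]
ft_force: [-3.3, 1.6, 6.8]
width: 0.0253
```

Contact at 0.123, the same height as when I picked it up, so the driver is seated. I release it, wait, and rise straight up.

Call:
step_arm:
  steps:
    - {"dx": 0, "dy": 0, "dz": -1.5, "roll": 0}
    - {"dx": 0, "dy": 0, "dz": -1.5, "roll": 0}
    - {"dx": 0, "dy": 0, "dz": -1.5, "roll": 0}
    - {"dx": 0, "dy": 0, "dz": -1.5, "roll": 0}
    - {"dx": 0, "dy": 0, "dz": -1.5, "roll": 0}
    - {"dx": 0, "dy": 0, "dz": -1.5, "roll": 0}
  hand: 1

```text
t: 25.32
eef_pos: [0.4703, -0.1837, 0.1235]
orientation: [2.576, 1.798, -0.0]
ft_force: [0.4, 1.0, 0.3]
width: 0.0853
```

Call:
step_arm:
  steps:
    - {"dx": 0, "dy": 0, "dz": -20, "roll": 0}
    - {"dx": 0, "dy": 0, "dz": -60, "roll": 0}
    - {"dx": 0, "dy": 0, "dz": -110, "roll": 0}
    - {"dx": -100, "dy": 0, "dz": -120, "roll": 0}
    - {"dx": -100, "dy": 0, "dz": -120, "roll": 0}
    - {"dx": -100, "dy": 0, "dz": -120, "roll": 0}

```text
t: 26.08
eef_pos: [0.435, -0.2794, 0.2437]
orientation: [2.579, 1.793, -0.0]
ft_force: [0.2, 0.1, 0.5]
width: 0.0854
```

```bash
python3 - <<'E'
from h import *
hub=np.array([.6522,.1298])
d=cam("scene"); print("needle",[round(a,2) for _,a in needle(d,hub,.102,.121)])
H,S,V=cv2.split(cv2.cvtColor(d["pixels"],cv2.COLOR_BGR2HSV)); C=cloud(d)
y=(H>20)&(H<35)&(S>130)&(V>90)&(np.hypot(C[...,0]-.472,C[...,1]+.182)<.04); q=C[y]; print("yellow",y.sum(),"zmax",np.percentile(q[:,2],[2,97]),"top",np.median(q[q[:,2]>.160],0))
t=cam("top"); H,S,V=cv2.split(cv2.cvtColor(t["pixels"],cv2.COLOR_BGR2HSV)); C=cloud(t)
for nm,m in (("cap",((H<8)|(H>172))&(S>130)&(np.hypot(C[...,0]-.471,C[...,1]-.246)<.08)),("drv",(H>20)&(H<35)&(S>130)&(V>90)&(np.hypot(C[...,0]-.47,C[...,1]+.181)<.04))): print(nm,m.sum(),C[m].mean(0).round(4),np.percentile(C[m][:,2],97))
a=d["pixels"][100:420,180:480]; b=t["pixels"][140:300,190:500]
A=cv2.resize(a,(600,640))[:300*2]; cv2.imwrite("pics/end.png",np.hstack([cv2.resize(a,(400,427)),cv2.copyMakeBorder(cv2.resize(b,(400,206)),0,221,0,0,cv2.BORDER_CONSTANT)]))
shift([.47,-.18,.2])
E
```

```text
needle [np.float64(2.58), np.float64(2.6), np.float64(2.56), np.float64(2.54)]
yellow 140 zmax [0.1573971  0.16706711] top [ 0.47398428 -0.1811456   0.16483886]
cap 429 [0.4687 0.2446 0.0221] 0.02804576512223706
drv 139 [ 0.468  -0.1815  0.1644] 0.1679154986904409
t 26.18 tcp [ 0.4358 -0.2773  0.2433] yaw 1.2182 q [-0.638  0.03   1.433  0.     1.679 -0.286] w 0.0853 F [ 0.2  1.2 -0.1]
shift [103.1  -1.5  43.4] roll None
```

View pics/end.png

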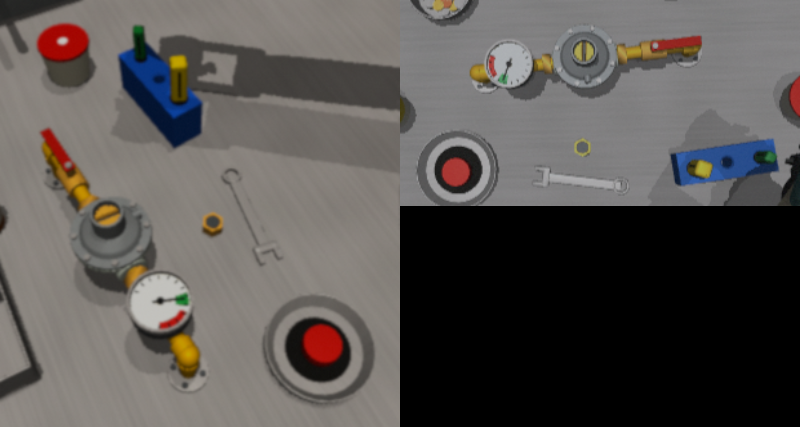

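The pictures show the cap in the dish, the driver upright in its hole, the needle in the green and the bystanders in place. The arm touches nothing, so I hand the job in.

```bash
python3 -c "
from rig import bot
print(bot.close_job())"
```

```text
the job is handed in; nothing more can be done
None
```

The job is done and handed in at about 26 s of the 64 s allowed. The hand-in gives no verdict, so what follows rests on my own checks.

- **Cap:** it lies let go in the parts dish, with its centre about 2 mm from the dish's and its top about 27 mm above the worktop.
- **Screw:** I seated the big screwdriver in the slot with about 11 N of pressure and turned it clockwise about 2.6 rad in all, including play. The needle stayed at about 2.58 after I lifted the blade out, inside the green (2.40 to 2.90). It never went above about 2.6, so it stayed well short of the red.
- **Screwdriver:** it is back in its original hole, and contact came at the same height as when I picked it up. Its handle top measures 165 mm, as at the start, so it is all the way down.
- **Bystanders:** the small screwdriver, wrench, tub and nut look unmoved in the last picture. The spray bottle lay outside that crop and I did not check it again; the arm kept about 100 mm clear of it. The gripper stands clear of everything.

**Checks that disagreed:**
- The top and wrist cameras differed by about 3 mm in x, so I set the blade over the slot using the wrist view alone.
- My first gauge reading was 0.14 rad too low because I had the dial's centre wrong. I corrected it from the tick marks, and the green and red edges then agreed to about 0.03 rad in the wrist views and 0.15 rad in the scene view.
- My first move call was refused for leaving out the roll value; the arm did not move.

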